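Load specimen cassettes into a spring-loaded feed magazine

ROBOT

A 6-joint arm with a two-finger parallel gripper is mounted at the origin on a cart in front of the work surface, level with it; the furniture and walls round the work are solid. World frame = base frame: x ahead of the robot, y to its left, z up, the work surface at z = 0. Lengths are in mm, angles in rad, forces in N, time in s.
With the tool pointing down it reaches from about 375 to 925 mm from the base axis. Payload 5.7 kg.
Tool frame: the origin (TCP) lies on the mounting face of the last link; the fingertips stand 182 mm ahead of it and the grasp point (between the pads) lies 163 mm ahead of it; z points along the fingers, x is the direction in which the jaws open and shut, and the axes are right-handed (so a half turn about z gives the same grasp; the last joint's range is limited). The gripper opens to 88 mm and grips with 3 to 60 N. Pads are 20 mm wide; open, the fingers measure 115 mm over their backs; the gripper's body (75 mm by 178 mm) begins 61 mm behind the grasp point.
Start: joints at [-1.293, 0.359, 1.51, -0, 1.272, -0.115], TCP at [229.654, -554.297, 404.623] pointing down, gripper open.
Joint ranges: [-2.97, 2.97], [-1.01, 2.36], [0.21, 2.38], [-0.96, 4.11], [0.2, 2.71], [-2.98, 2.98]. Speed limits (rad/s): [2.39, 2.39, 3.14, 3.14, 3.14, 3.14].

INTERFACE

Orientations are given as a unit quaternion [x, y, z, w].
In Python, from rig import r gives the robot as it stands.
- The arm moves only by the tool play_rows, never from a script. Its argument "rows" is a list of rows, each a list of 5 numbers: the shift along the world's x, y, z in units of 25 mm (1.0 is 25 mm), then the turn about the world's z in degrees, then the opening, from -1 (shut) to 1 (fully open). A call has 1 to 10 rows; each row is the pose to reach, as a shift and turn from the pose commanded when the call began; what a row does not reach only later rows make up. A row lasts 1/8 s, in which the tool goes at most 62.5 mm and 10.7 degrees, less where a joint would pass 70% of its speed; a pose out of reach is approached as far as the arm can. A call with a gripper value outside its range is refused whole. The fingers move at their own pace and stop on an object; the grip force is fixed at half the most. Time passes only in rows, so rows that repeat a pose let the fingers close. It gives the time, the measured TCP pose, the force and the opening at its end, in the units of the state.
- r.sense(): the state, without advancing time (a new reading comes with each control period).
- r.get_image(name): name is "scene" or "top" or "wrist"; returns the picture (480x640x3 uint8, red, green, blue); there is no depth.
- r.calibration(name): a dict with "fx", "fy", "cx", "cy" (pixels), "k1" (the pictures are not rectified: a ray, as slopes to the right and down, at radius r is drawn at 1 + k1 r^2 times it, then the intrinsics apply), "rvec" (rotation vector, rad) and "tvec" (3), from world to camera coordinates, as OpenCV has them; the wrist camera has in their place "tool_from_camera" (4x4, takes a point from camera to tool coordinates, whose origin is the TCP and whose axes are the tool frame's). Camera axes: x right, y down, z forward; pixel columns grow to the right and rows downward; lengths in mm; the calibration is good to about 2 mm. A picture is of the moment at which its call begins: read the wrist's pose just before it. calibration takes no time and is no camera call.
- r.sign_off(): hands the job in, once; it reports no verdict.
The state is a dict: "time_s": time; "joint_pos": joint angles; "qvel": joint speeds; "tau": joint torques, N m; "position": TCP position; "orientation": TCP orientation; "force": force on the tool from outside, world axes, zero at the start; "ft_torque": the same for the moment, N m; "gripper_width": finger opening in mm.
Only numpy, scipy, OpenCV 4.12 (cv2) and the standard library are available. Lean on these libraries where they do the work, as an engineer would, in place of code of your own. Each camera call takes 0.05 s, during which the arm holds its last target.

TASK

Load both specimen cassettes into the feed magazine, one at a time and lying flat, lid up: set one in the mouth and push it down against the spring until both sprung lips have snapped out over it and it stays down when let go, then do the same with the second on top of the first. Be gentle: never press on the magazine or the stack with more than 20 N, and leave the agar dish and the marker pen where they are.

Things in the scene. Friction and masses are not known exactly. Their poses are not given: they have to be found in the camera images.
- magazine: feed magazine fixed to the worktop. Origin: centre of the underside of its foot plate (110 x 46 x 8 mm), z up, x along the mouth's length. On the foot stands an aluminium head: an upright well, open on top, centred on the origin. A height screw sets the head up to 7 mm above or below nominal, NOT measured, different each time: all heights told (nominal, above the origin) are uncertain by that.
- mouth (a point): nominal centre of the well's rim, 69 mm above the foot's underside (head's real height +-7 mm). Well 59 (x) x 31 (y) mm inside, 1.5 mm play round a cassette; walls 4 mm, flared out above 61 mm. Only the ends and the corners beyond 17 mm along x reach up; between, the two long sides end at 18 mm, so fingers holding a cassette by its long sides pass down freely.
- rest (a point): nominal centre (49 mm, +-7) of the underside of a cassette set loosely in the mouth: it rests on the upper slopes of two sprung steel lips, one at each end, which stick 4.5 mm into the well. Pushed down on its middle it first wedges them back, roughly 3 to 8 N (a catch may take 12 N), then slides between them more easily; they snap out over it only when its top is below their underside.
- lip_line (a point): nominal height of the lips' flat underside (42 mm, +-7), on the well's axis. A plate on a spring (1.4 N in the empty well, about 4 N when full) waits 1 mm below and holds a loaded cassette up against the lips; the first moves down when the second is pushed in on top.
- solid (a point): nominal height (40.5 mm, +-7) of the upper cassette's top when two are in and the lower one meets hard rubber stops: always 1.5 mm below the lips' underside, so then they are shut over it (10 mm lower with the first one). From there the force rises steeply, about 15 N per mm. The magazine is damaged above 20 N.
- lip_0 (a joint): sprung lip at the magazine's +x end: 0 m = fully out into the well, grows to 0.006 as it is pushed back
- lip_1 (a joint): sprung lip at the magazine's -x end: 0 m = fully out into the well, grows to 0.006 as it is pushed back
- stops (a joint): how far the hard rubber end stops deep in the well are squeezed: 0 m = not touched, 0.001 per 15 N; damaged above 20 N (0.0013)
- cassette_a: specimen cassette: a closed flat white plastic box with a slotted lid, 56 (its x) x 28 (y) x 10 (z) mm, about 30 g; both cassettes are alike and go in either way round. Origin: centre of its underside, z up (lid). At the start it lies on the worktop beside the magazine, with cassette_b on top of it.
- cassette_b: specimen cassette: a closed flat white plastic box with a slotted lid, 56 (its x) x 28 (y) x 10 (z) mm, about 30 g; both cassettes are alike and go in either way round. Origin: centre of its underside, z up (lid). At the start it lies on top of cassette_a, its underside 10 mm above the worktop.
- agar_dish: bystander: closed round agar dish, 92 mm across, 17 mm high, standing on the worktop near the magazine; origin at the centre of its underside
- marker: bystander: white marker pen with a black cap, 132 mm long (its y), 15 mm thick, lying on the worktop; origin below its middle

How it is judged (in metres and radians):
On the way, in this order (a step that is already met when the one before it is completed fails the run):
1. one cassette is snapped in under both lips and stays down while the fingers do not touch it, the other still away from the magazine (((z of cassette_a in the frame of magazine between 0.007 and 0.0393 m and horizontal distance between cassette_a and magazine below 0.005 m and angle between cassette_a's own z axis and vertical below 0.07 rad and angle between the x axis of cassette_a and the x axis of magazine, either way round below 0.12 rad and contact force between the fingers and cassette_a below 0.1 N and horizontal distance between cassette_b and magazine above 0.05 m) or (z of cassette_b in the frame of magazine between 0.007 and 0.0393 m and horizontal distance between cassette_b and magazine below 0.005 m and angle between cassette_b's own z axis and vertical below 0.07 rad and angle between the x axis of cassette_b and the x axis of magazine, either way round below 0.12 rad and contact force between the fingers and cassette_b below 0.1 N and horizontal distance between cassette_a and magazine above 0.05 m)) and value of joint each of lip_0, lip_1 below 0.0015 m), for 0.2 s.
2. the other one is snapped in on top of it as well, fingers off (((z of cassette_a in the frame of magazine between 0.007 and 0.0393 m and horizontal distance between each of cassette_a, cassette_b and magazine below 0.005 m and angle between each of cassette_a, cassette_b's own z axis and vertical below 0.07 rad and angle between the x axis of each of cassette_a, cassette_b and the x axis of magazine, either way round below 0.12 rad and z of cassette_b in the frame of magazine between 0.007 and 0.0293 m) or (z of cassette_b in the frame of magazine between 0.007 and 0.0393 m and horizontal distance between each of cassette_b, cassette_a and magazine below 0.005 m and angle between each of cassette_b, cassette_a's own z axis and vertical below 0.07 rad and angle between the x axis of each of cassette_b, cassette_a and the x axis of magazine, either way round below 0.12 rad and z of cassette_a in the frame of magazine between 0.007 and 0.0293 m)) and value of joint each of lip_0, lip_1 below 0.0015 m and contact force between the fingers and cassette_a below 0.1 N and contact force between the fingers and cassette_b below 0.1 N), for 0.2 s.
At the end, for the whole second after the job is handed in: Both cassettes lie flat (4 degrees) in the well, one on the other, centred within 5 mm, lengthwise within 7 degrees, undersides less than 29.3 mm (lower) and 39.3 mm (upper) above the magazine's origin, both lips out to within 1.5 mm, nothing held, all at rest (all of step 2 and linear speed of each of cassette_a, cassette_b below 0.01 m/s); the robot touches nothing.
It fails at once if the magazine's end stops are pressed with more than 20 N (value of joint stops above 0.00134 m).
It fails at once if the robot itself presses on the magazine with more than 25 N (contact force between any of the fingers, the arm and magazine above 25 N).
It fails at once if a cassette is forced against the magazine (contact forces on the magazine add up to more than 80 N) (contact force between magazine and anything else above 80 N).
It fails at once if the agar dish or the marker is moved more than 20 mm (distance of any of agar_dish, marker from where it was at the start of the episode above 0.02 m).
It also fails if it takes over 72 s, if anything falls off the work surface, if the arm or the gripper's body presses on something with over 40 N, if the wrist force passes 120 N, or if a joint passes its speed limit or range.

## Working session

There is one attempt and no reset: what is moved stays moved. The work goes in short steps, Python scripts to look and compute and a tool call to move; the robot and the scene stay as the last step left them, time stands still between calls to the robot, and variables do not carry over. Pictures are saved under pics/ and viewed, and the job is handed in when it is done.

Besides the shell and the picture viewer there is one more tool, called after "Emit:" as name(argument=value, ...), one argument or row to a line, values as JSON. play_rows: Moves the arm, as the interface text tells. Its arguments: {"type":"object","properties":{"rows":{"type":"array"}},"required":["rows"]}

```bash
ls; mkdir -p pics
python3 - <<'E'
from rig import r
import cv2
s=r.sense();print(s)
for n in("scene","top","wrist"):
    im=r.get_image(n);cv2.imwrite(f"pics/{n}0.png",im[:,:,::-1]);print(n,r.calibration(n))
E
```

```text
pics
{'time_s': 0.0, 'joint_pos': array([-1.29308990e+00,  3.59516418e-01,  1.51142926e+00, -7.87253601e-06,
        1.27251973e+00, -1.15067563e-01]), 'qvel': array([-0.00036951, -0.00010719,  0.0003684 , -0.00221467,  0.00025889,
        0.00230826]), 'tau': array([-2.01660449e-03, -5.15382385e+01, -2.70733988e+01,  6.73240540e-02,
        3.52029246e-02, -1.32866603e-04]), 'position': array([ 229.56107537, -553.95577162,  403.80370913]), 'orientation': array([ 8.31490699e-01, -5.55537884e-01, -7.16146477e-04, -6.03277511e-04]), 'force': array([-1.23031318, -0.62450226,  0.35164407]), 'ft_torque': array([-0.00084602, -0.00133441, -0.01213757]), 'gripper_width': 88.05885547883359}
scene {'fx': 437.32078188585473, 'fy': 437.32078188585473, 'cx': 327.57164845026404, 'cy': 239.05164469953104, 'k1': 0.02493140158877709, 'rvec': array([ 2.34000355,  1.4264655 , -0.33604698]), 'tvec': array([ 185.13651558, -546.81566565, 1191.05268583])}
top {'fx': 524.0644764810031, 'fy': 524.0644764810031, 'cx': 319.5242733250462, 'cy': 235.10013392485385, 'k1': -0.09426103624786294, 'rvec': array([ 2.14879007, -2.1389279 ,  0.19099593]), 'tvec': array([-451.57111338,  487.95956336,  852.49987051])}
wrist {'fx': 349.7002224802933, 'fy': 349.7002224802933, 'cx': 326.6701596644899, 'cy': 237.06395189210699, 'k1': 0.01378756778898574, 'tool_from_camera': array([[ 9.99999622e-01,  7.48023627e-04,  4.43267706e-04,
        -1.18716262e+00],
       [-8.40209492e-04,  9.62516242e-01,  2.71222746e-01,
        -7.46355239e+01],
       [-2.23771344e-04, -2.71223016e-01,  9.62516507e-01,
         2.04169481e+01],
       [ 0.00000000e+00,  0.00000000e+00,  0.00000000e+00,
         1.00000000e+00]])}
```

View pics/scene0.png

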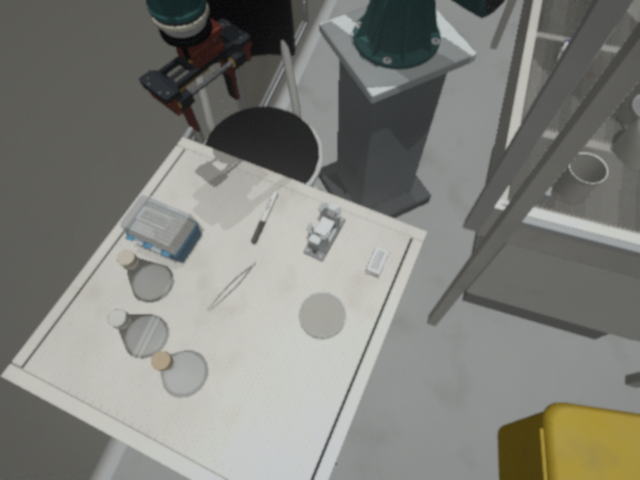

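View pics/top0.png

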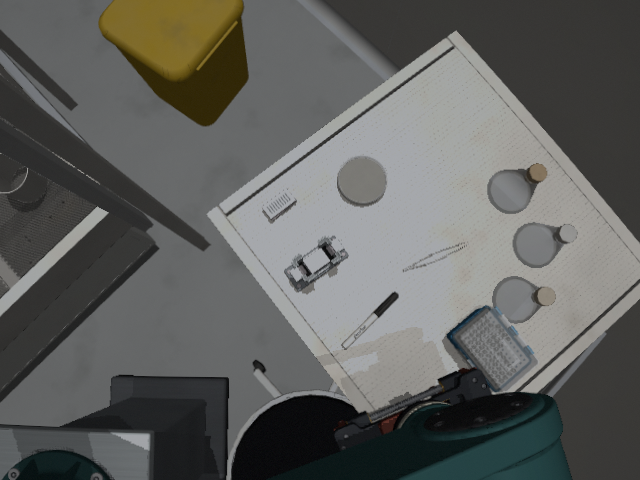

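View pics/wrist0.png

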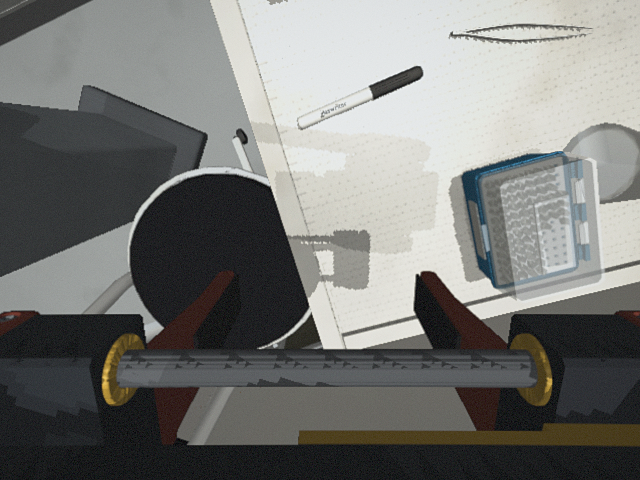

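The top view shows the cassettes at about (279,205), the magazine at (316,262), the dish at (361,181) and the marker at (370,320). Next I'll enlarge the crop and project those pixels.

```bash
cat > h.py <<'E'
import numpy as np,cv2
from rig import r
from scipy.spatial.transform import Rotation as R
def cam(name,st=None):
    c=r.calibration(name)
    K=(c['fx'],c['fy'],c['cx'],c['cy'],c['k1'])
    if name=='wrist':
        T=np.eye(4);T[:3,:3]=R.from_quat(st['orientation']).as_matrix();T[:3,3]=st['position']
        M=T@c['tool_from_camera'];return K,M[:3,:3],M[:3,3]
    Rm=R.from_rotvec(c['rvec']).as_matrix();return K,Rm.T,-Rm.T@c['tvec']
def ray(C,p):
    K,Rw,o=C
    d=np.array([(p[0]-K[2])/K[0],(p[1]-K[3])/K[1]]);u=d.copy()
    for _ in range(20):u=d/(1+K[4]*(u@u))
    v=Rw@np.array([u[0],u[1],1.]);return o,v/np.linalg.norm(v)
def onz(C,p,z):
    o,v=ray(C,p);return o+v*(z-o[2])/v[2]
def proj(C,P):
    K,Rw,o=C;q=Rw.T@(np.asarray(P,float)-o);u=q[:2]/q[2];f=1+K[4]*(u@u)
    return np.array([K[0]*u[0]*f+K[2],K[1]*u[1]*f+K[3]])
E
python3 - <<'E'
from h import *
C=cam('top');print(C[2],cam('scene')[2])
for n,p,z in(('cas',(279,205),20),('mag',(316,262),40),('dish',(361,181),17),('mk',(344,346),7),('mk2',(395,295),7)):print(n,onz(C,p,z))
im=cv2.imread('pics/top0.png')
cv2.imwrite('pics/top0c.png',cv2.resize(im[170:310,240:400],(800,700),interpolation=cv2.INTER_CUBIC)[:600])
E
```

```text
[ 345.28950785 -435.8166496   927.15480845] [ 817.93996193 -621.42957285  834.6789243 ]
cas [ 547.41153964 -377.75199798   20.        ]
mag [ 444.15119333 -443.52790374   40.        ]
dish [ 593.20384607 -523.8765925    17.        ]
mk [ 301.97585058 -492.83129101    7.        ]
mk2 [ 390.15597946 -582.79595079    7.        ]
```

View pics/top0c.png

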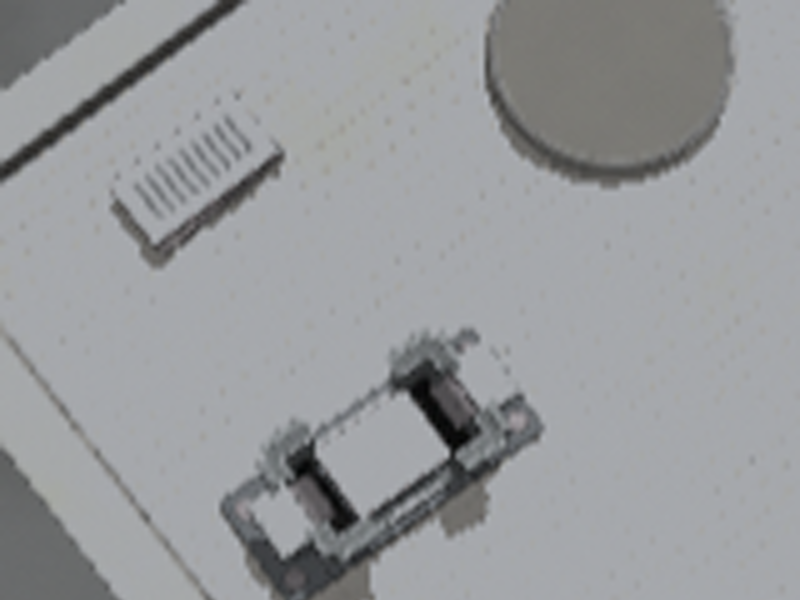

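Run:
```python
from h import *
C=cam('top')
f=lambda p:np.array([240+p[0]/5,170+p[1]/5])
for n,a,b,z in(('cas',(160,250),(282,155),20),('cas top',(113,188),(235,100),20),('mag foot',(300,592),(542,428),8),('lips',(318,500),(452,405),45)):
    A,B=onz(C,f(a),z),onz(C,f(b),z);d=B-A;print(n,A,B,np.linalg.norm(d),np.degrees(np.arctan2(d[1],d[0])))
c=np.mean([onz(C,f(p),20)[:2] for p in((160,245),(282,152),(112,188),(236,97))],0);print('cas c',c)
c=np.mean([onz(C,f(p),8)[:2] for p in((292,595),(542,425))],0);print(c)
```

```text
cas [ 520.29999305 -365.86417738   20.        ] [ 554.86027739 -408.47213015   20.        ] 54.86210799364624 -50.95370153408853
cas top [ 542.5362293  -348.81498022   20.        ] [ 574.82031724 -391.52614683   20.        ] 53.53976173854139 -52.91546068589597
mag foot [ 401.13080154 -416.01724069    8.        ] [ 459.37257927 -501.05342765    8.        ] 103.06918921608676 -55.592530290325364
lips [ 429.91037994 -422.61698964   45.        ] [ 462.49536719 -467.85762158   45.        ] 55.7538892975495 -54.23632830869906
cas c [ 549.125186   -378.65463141]
[ 430.25515592 -457.14379024]
```

Emit:
play_rows(
  rows=[
    [1.1,0.45,0,10.5,1],
    [2.2,0.9,0,21,1],
    [3.3,1.35,0,31.5,1],
    [4.5,1.8,0,42,1],
    [5.6,2.2,0,52.5,1],
    [6.7,2.7,0,63,1],
    [7.8,3.1,-1,73.5,1],
    [8.9,3.6,-2,84,1],
    [10,4.0,-2.5,94.5,1],
    [11.1,4.5,-3,105,1],
  ],
)

```text
time_s: 1.4
position: [507.9, -441.3, 328.5]
orientation: [0.946, 0.324, -0.0, -0.0]
force: [0.4, 0.6, 0.4]
gripper_width: 87.9
```

Emit:
play_rows(
  rows=[
    [0,0,0,0,1],
    [0,0,0,0,1],
    [0,0,0,0,1],
  ],
)

```text
time_s: 1.78
position: [506.4, -442.4, 330.2]
orientation: [0.947, 0.32, -0.0, 0.0]
force: [-0.8, -0.6, 0.6]
gripper_width: 87.9
```

```bash
cat > look.py <<'E'
from h import *
import sys,pickle
n=sys.argv[1]
s=r.sense();im=r.get_image('wrist')[:,:,::-1]
cv2.imwrite(f'pics/{n}.png',im);pickle.dump({k:np.array(v) for k,v in s.items()},open(f'pics/{n}.pkl','wb'))
print(s['time_s'],s['position'],s['orientation'],s['force'],s['joint_pos'])
E
python3 look.py w1
```

```text
1.775 [ 506.39460919 -442.43188463  330.16360001] [ 9.47288531e-01  3.20381534e-01 -7.12506227e-05  3.26993732e-04] [-0.76171047 -0.56784917  0.6452451 ] [-8.20610786e-01  5.27686100e-01  1.42294401e+00 -4.29678625e-04
  1.19042515e+00 -1.47271585e+00]
```

View pics/w1.png

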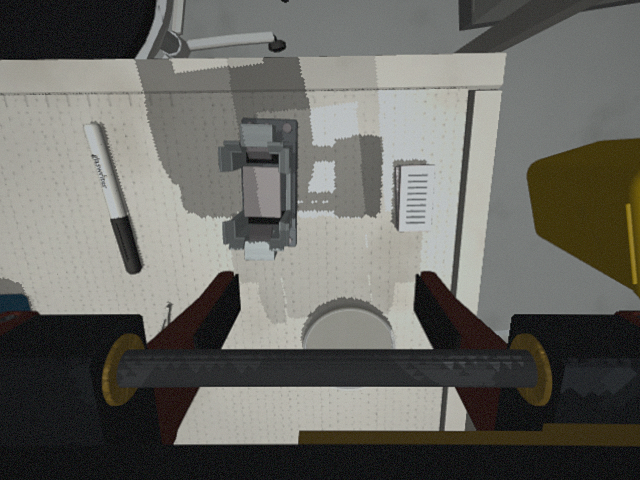

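The view shows the cassettes at about (415,197) and the magazine at about (265,190), both nearly parallel to the image's vertical axis. I'll zoom in on both.

Run:
```python
import cv2
im=cv2.imread('pics/w1.png')
cv2.imwrite('pics/w1a.png',cv2.resize(im[110:270,210:310],None,fx=5,fy=3.75*1,interpolation=cv2.INTER_CUBIC))
cv2.imwrite('pics/w1b.png',cv2.resize(im[150:245,385:445],None,fx=6,fy=6,interpolation=cv2.INTER_CUBIC))
```

```text
(no output)
```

View pics/w1a.png

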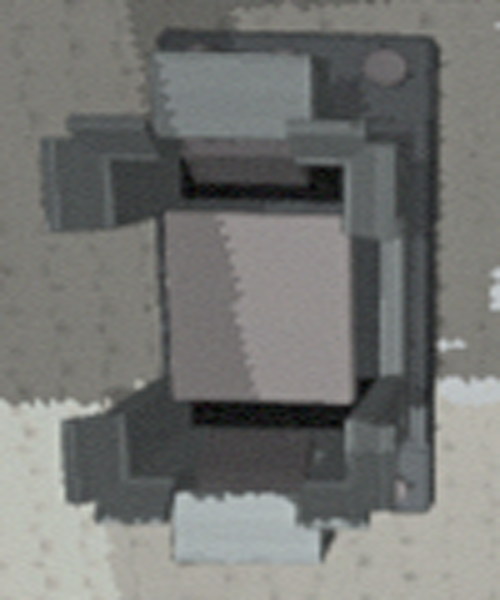

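View pics/w1b.png

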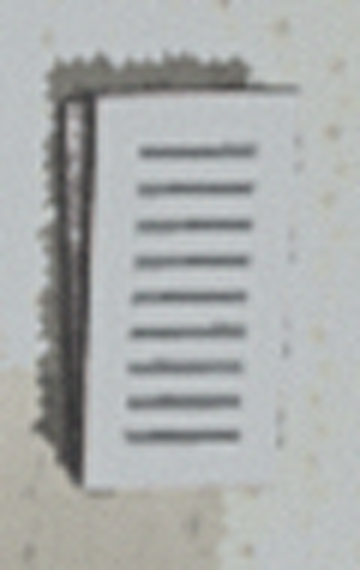

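Run:
```python
from h import *
import pickle
s=pickle.load(open('pics/w1.pkl','rb'));C=cam('wrist',s)
P=[onz(C,p,20)[:2] for p in((400.8,165.3),(434.7,164.7),(431.7,230.8),(398.8,231.3))]
for i in range(4):
    d=P[(i+1)%4]-P[i];print(P[i],np.hypot(*d),np.degrees(np.arctan2(d[1],d[0])))
print('cas',np.mean(P,0))
Q=[onz(C,p,8)[:2] for p in((242.4,119.3),(297.4,120.1),(296.4,246))]
for a,b in((0,1),(1,2)):
    d=Q[b]-Q[a];print(np.hypot(*d),np.degrees(np.arctan2(d[1],d[0])))
print('mag',(Q[0]+Q[2])/2)
print('cam',C[2])
```

```text
[ 521.96185602 -362.56458633] 27.445474630174154 38.33862186995547
[ 543.48894492 -345.53994182] 55.49835844704917 -50.37466903956155
[ 578.88383208 -388.28651775] 28.067638550211687 -141.67103926609232
[ 556.86580823 -405.69338305] 55.48314146192245 128.98309962005533
cas [ 550.30011031 -375.52110724]
44.91523927631562 36.709206207708725
107.84234683321769 -54.380148637849025
mag [ 446.97995911 -442.85641529]
cam [ 461.49871032 -382.26545654  309.70602433]
```

Emit:
play_rows(
  rows=[
    [-0.5,-1,-0.6,-0.7,1],
    [-1,-2,-1.2,-1.4,1],
    [-1,-2,-1.2,-1.4,1],
    [-1,-2,-1.2,-1.4,1],
    [-1,-2,-1.2,-1.4,1],
  ],
)

```text
time_s: 2.45
position: [482.6, -491.3, 300.5]
orientation: [0.951, 0.31, 0.0, 0.0]
force: [0.1, -0.3, 1.0]
gripper_width: 87.7
```

```bash
python3 look.py w2
python3 - <<'E'
import cv2
im=cv2.imread('pics/w2.png')
cv2.imwrite('pics/w2a.png',cv2.resize(im[80:280,245:405],None,fx=5,fy=3,interpolation=cv2.INTER_CUBIC))
E
```

```text
2.45 [ 482.55956989 -491.3005224   300.46731052] [9.50718173e-01 3.10056000e-01 2.54265761e-04 4.08838678e-04] [ 0.14402891 -0.34486348  0.9544179 ] [-8.94646293e-01  5.78489759e-01  1.40974692e+00  2.04693733e-04
  1.15241141e+00 -1.52523331e+00]
```

View pics/w2.png

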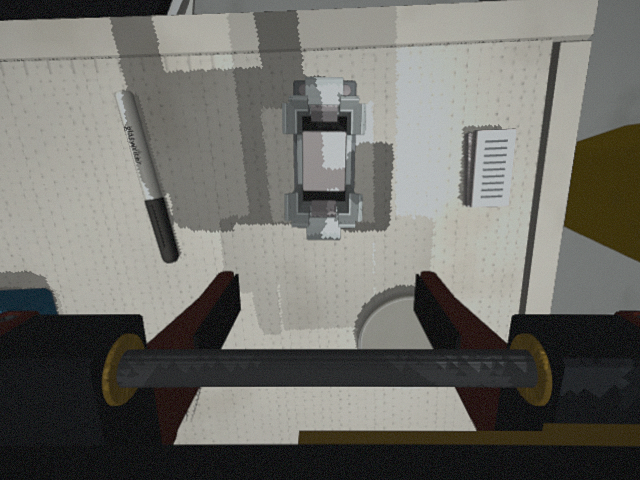

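View pics/w2a.png

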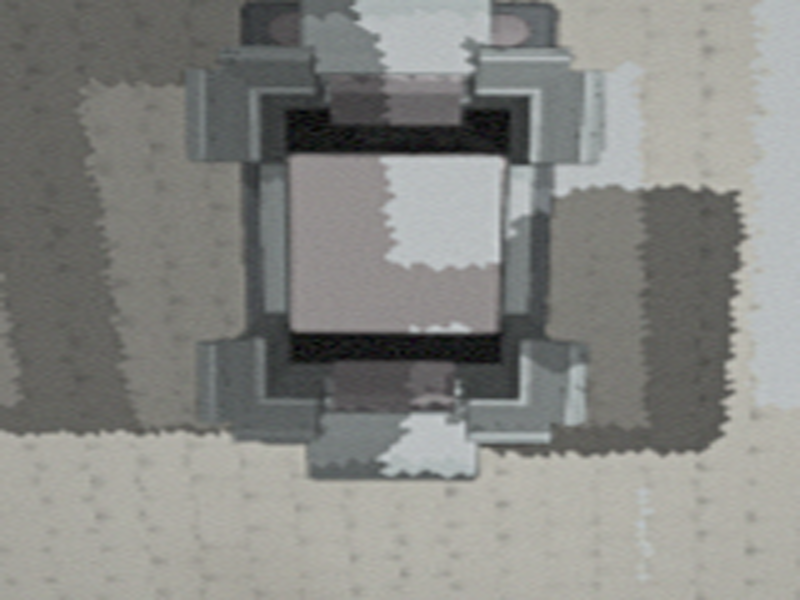

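Run:
```python
from h import *
import pickle
s=pickle.load(open('pics/w2.pkl','rb'));C=cam('wrist',s)
f=lambda p:(245+p[0]/5-.4,80+p[1]/3-.33)
def box(n,B,z):
    P=[onz(C,f(p),z)[:2] for p in B]
    print(n,z,'c',np.mean(P,0).round(1),[(round(np.hypot(*(P[(i+1)%4]-P[i])),1),round(np.degrees(np.arctan2(*(P[(i+1)%4]-P[i])[::-1])),1)) for i in range(4)])
for z in (54,61,68): box('flarein',((253,92),(540,92),(522,402),(265,402)),z)
for z in (62,69,76): box('outer',((190,70),(603,70),(587,425),(198,420)),z)
for z in (34,41,48): box('plate',((290,153),(505,155),(500,333),(290,333)),z)
a,b=onz(C,f((242,3)),8),onz(C,f((557,3)),8);print(a,b,np.hypot(*(a-b)[:2]))
print(C[2])
```

```text
flarein 54 c [ 446.7 -444.1] [(np.float64(34.9), np.float64(36.2)), (np.float64(64.1), np.float64(-54.8)), (np.float64(33.9), np.float64(-143.8)), (np.float64(64.1), np.float64(126.2))]
flarein 61 c [ 446.4 -443.7] [(np.float64(33.8), np.float64(36.2)), (np.float64(62.1), np.float64(-54.8)), (np.float64(32.8), np.float64(-143.8)), (np.float64(62.1), np.float64(126.2))]
flarein 68 c [ 446.2 -443.2] [(np.float64(32.7), np.float64(36.2)), (np.float64(60.1), np.float64(-54.8)), (np.float64(31.8), np.float64(-143.8)), (np.float64(60.1), np.float64(126.2))]
outer 62 c [ 446.5 -443.8] [(np.float64(48.2), np.float64(36.2)), (np.float64(70.8), np.float64(-53.7)), (np.float64(49.7), np.float64(-145.1)), (np.float64(69.7), np.float64(125.0))]
outer 69 c [ 446.2 -443.4] [(np.float64(46.6), np.float64(36.2)), (np.float64(68.5), np.float64(-53.7)), (np.float64(48.1), np.float64(-145.1)), (np.float64(67.5), np.float64(125.0))]
outer 76 c [ 446.  -442.9] [(np.float64(45.1), np.float64(36.2)), (np.float64(66.3), np.float64(-53.7)), (np.float64(46.5), np.float64(-145.1)), (np.float64(65.2), np.float64(125.0))]
plate 34 c [ 446.5 -443.8] [(np.float64(28.9), np.float64(35.3)), (np.float64(39.9), np.float64(-54.0)), (np.float64(29.6), np.float64(-143.8)), (np.float64(40.4), np.float64(125.1))]
plate 41 c [ 446.2 -443.4] [(np.float64(28.1), np.float64(35.3)), (np.float64(38.8), np.float64(-54.0)), (np.float64(28.7), np.float64(-143.8)), (np.float64(39.2), np.float64(125.1))]
plate 48 c [ 446. -443.] [(np.float64(27.3), np.float64(35.3)), (np.float64(37.7), np.float64(-54.0)), (np.float64(27.9), np.float64(-143.8)), (np.float64(38.1), np.float64(125.1))]
[ 396.1373886 -412.5474626    8.       ] [ 432.53620439 -385.9318492     8.        ] 45.091736128875795
[ 438.96870435 -430.1688496   279.98291838]
```

Emit:
play_rows(
  rows=[
    [0.7,1.2,0,1,0.5],
    [1.4,2.3,0,2,0.14],
    [2.05,3.5,0,2.9,0.14],
    [2.71,4.63,0,2.9,0.14],
    [2.71,4.63,-1,2.9,0.14],
    [2.71,4.63,-2,2.9,0.14],
    [2.71,4.63,-2.8,2.9,0.14],
    [2.71,4.63,-2.8,2.9,0.14],
    [2.71,4.63,-2.8,2.9,0.14],
  ],
)

```text
time_s: 3.62
position: [550.2, -376.3, 230.3]
orientation: [0.943, 0.334, 0.0, 0.0]
force: [1.2, -0.2, 0.9]
gripper_width: 50.4
```

```bash
python3 look.py w3
python3 - <<'E'
import cv2
im=cv2.imread('pics/w3.png')
cv2.imwrite('pics/w3a.png',cv2.resize(im[150:400,200:460],None,fx=3,fy=2.4,interpolation=cv2.INTER_CUBIC))
E
```

```text
3.625 [ 550.23922758 -376.31794754  230.30000967] [9.42639034e-01 3.33813426e-01 2.23483602e-04 4.44816122e-04] [ 1.16373242 -0.22312393  0.85457558] [-7.03374437e-01  6.30797818e-01  1.51628770e+00 -7.30195058e-05
  9.93513413e-01 -1.38402705e+00]
```

View pics/w3a.png

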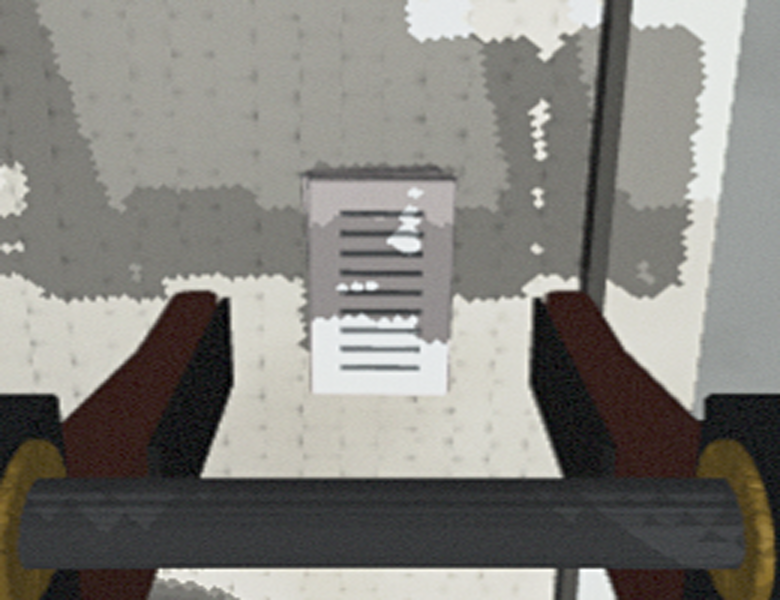

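Run:
```python
from h import *
import pickle
s=pickle.load(open('pics/w3.pkl','rb'));C=cam('wrist',s)
P=[onz(C,(200+x/3-.33,150+y/2.4-.4),20)[:2] for x,y in((308,179),(455,179),(447,392),(311,392))]
c=np.mean(P,0);print(c,[(np.hypot(*(P[(i+1)%4]-P[i])).round(1),np.degrees(np.arctan2(*(P[(i+1)%4]-P[i])[::-1])).round(1)) for i in range(4)])
Rm=R.from_quat(s['orientation']).as_matrix();print('tool off',Rm.T@(np.r_[c,0]-s['position']))
```

```text
[ 549.8539964  -374.70922574] [(np.float64(27.4), np.float64(39.1)), (np.float64(54.8), np.float64(-51.5)), (np.float64(27.2), np.float64(-140.9)), (np.float64(54.8), np.float64(128.6))]
tool off [  0.68440204  -1.72012647 230.29850977]
```

Emit:
play_rows(
  rows=[
    [0,0.04,-0.7,0,0.14],
    [0,0.04,-1.47,0,0.14],
    [0,0.04,-1.47,0,0.14],
    [0,0.04,-1.47,0,0.14],
    [0,0.04,-1.47,0,-1],
    [0,0.04,-1.47,0,-1],
    [0,0.04,-1.47,0,-1],
    [0,0.04,-1.47,0,-1],
    [0,0.04,-1.47,0,-1],
    [0,0.04,-1.47,0,-1],
  ],
)

```text
time_s: 4.92
position: [550.1, -375.2, 193.3]
orientation: [0.943, 0.334, 0.0, 0.0]
force: [-0.7, 1.1, 5.0]
gripper_width: 27.6
```

```bash
python3 look.py w4
```

```text
4.925 [ 550.06782365 -375.18781915  193.31685333] [9.42621857e-01 3.33862120e-01 1.30811298e-04 3.18969012e-04] [-0.67754446  1.11044073  5.03320101] [-7.02229981e-01  6.77049965e-01  1.53805407e+00 -1.19531939e-04
  9.25805766e-01 -1.38295385e+00]
```

View pics/w4.png

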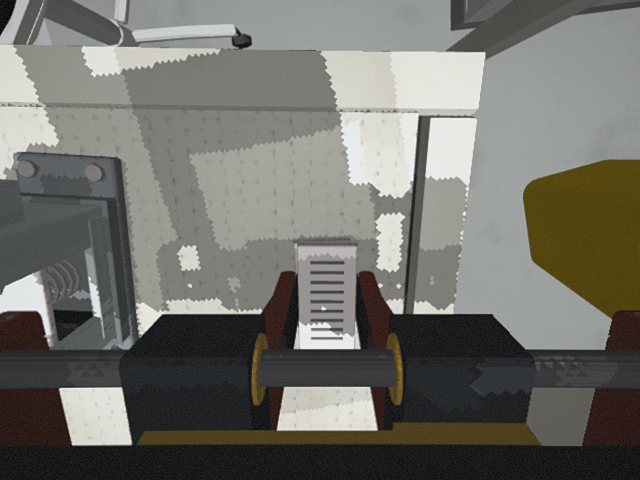

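Emit:
play_rows(
  rows=[
    [0,0,0.3,0,-1],
    [0,0,1.2,0,-1],
    [0,0,3,0,-1],
    [-1,-0.65,4,0,-1],
    [-2.5,-1.6,4,-1,-1],
    [-4.15,-2.73,4,-2.9,-1],
    [-4.15,-2.73,4,-2.9,-1],
    [-4.15,-2.73,4,-2.9,-1],
    [-4.15,-2.73,4,-2.9,-1],
  ],
)

```text
time_s: 6.1
position: [447.1, -442.6, 292.8]
orientation: [0.951, 0.311, 0.0, -0.0]
force: [0.1, 0.2, 0.7]
gripper_width: 27.8
```

```bash
python3 look.py w5;python3 - <<'E'
from h import *
cv2.imwrite('pics/top5.png',cv2.resize(r.get_image('top')[140:320,220:430,::-1],None,fx=3.3,fy=3.3))
E
```

```text
6.1 [ 447.07010579 -442.6066669   292.77687653] [ 9.50570828e-01  3.10507779e-01  1.02272767e-04 -9.86545203e-05] [0.05264528 0.15580064 0.69634107] [-8.90205552e-01  5.11929425e-01  1.56129687e+00  2.98339250e-04
  1.06847771e+00 -1.52180355e+00]
```

View pics/w5.png

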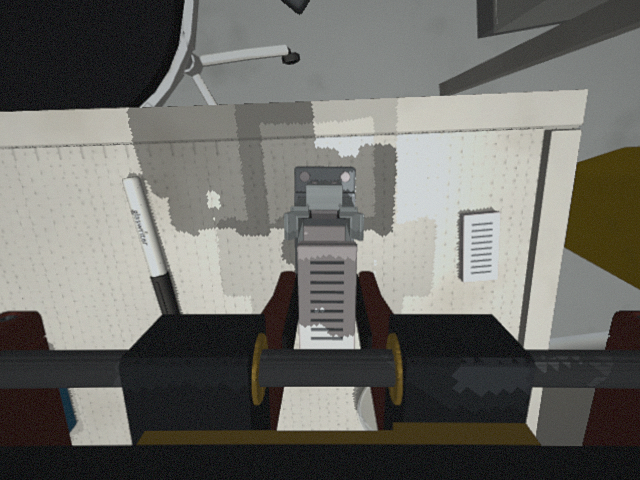

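View pics/top5.png

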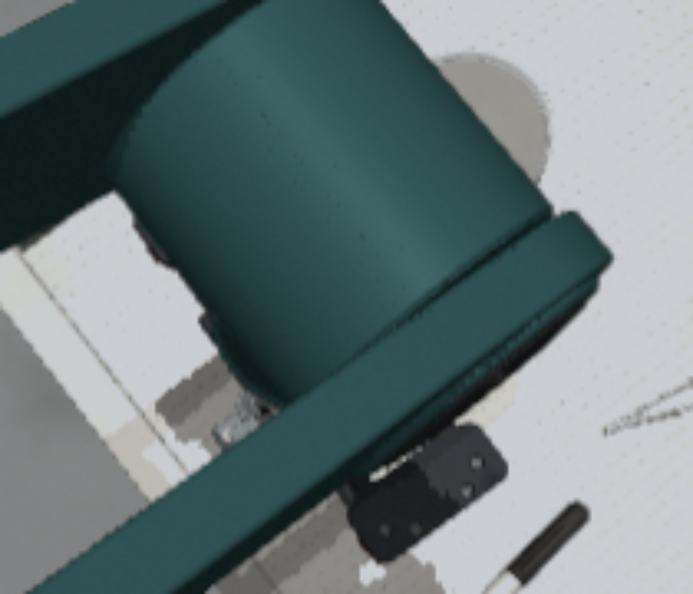

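Run:
```python
import cv2
im=cv2.imread('pics/w5.png')
cv2.imwrite('pics/w5a.png',cv2.resize(im[155:355,260:390],None,fx=4,fy=3,interpolation=cv2.INTER_CUBIC))
im=cv2.imread('pics/w4.png')
cv2.imwrite('pics/w4a.png',cv2.resize(im[225:355,260:390],None,fx=5,fy=4,interpolation=cv2.INTER_CUBIC))
```

```text
(no output)
```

View pics/w5a.png

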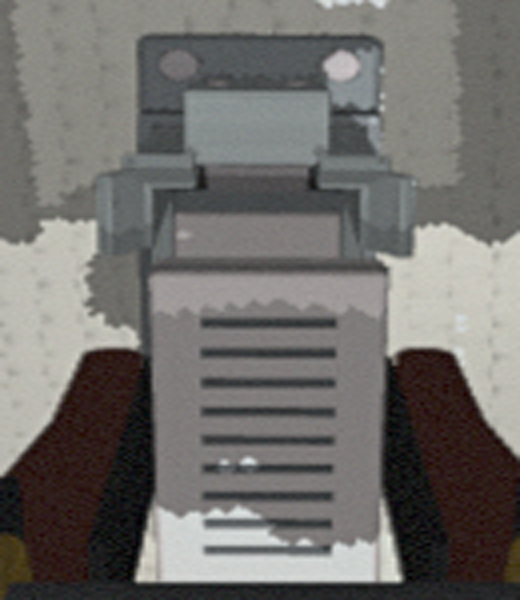

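View pics/w4a.png

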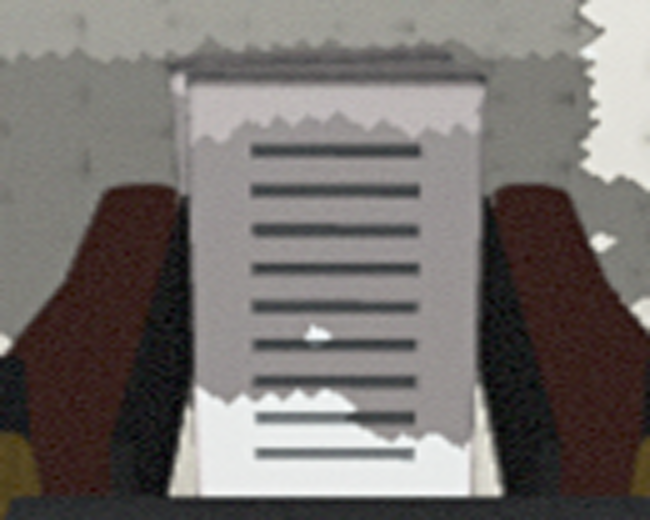

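Run:
```python
from h import *
import pickle
s=pickle.load(open('pics/w5.pkl','rb'));C=cam('wrist',s)
Rm=R.from_quat(s['orientation']).as_matrix()
T=lambda p,z: Rm.T@(onz(C,(p[0],p[1]),s['position'][2]-z)-s['position'])
f=lambda p:(260+p[0]/4-.4,155+p[1]/3-.33)
for p in((150,271),(387,269),(202,323),(337,323),(202,440),(337,440),(204,550),(330,550)):print(p,T(f(p),173.3).round(2))
# foot
for p in((138,36),(382,36)):print('foot',onz(C,f(p),8).round(1))
# outer rim front corners
for p in((98,172),(413,174),(145,185),(362,187)):print('rim',onz(C,f(p),69).round(1))
m=np.array([446.3,-443.5]);u=np.array([np.cos(np.radians(-54)),np.sin(np.radians(-54))]);v=np.array([-u[1],u[0]])
for a,b in((-55,-23),(-55,23)):print('pred foot',(m+a*u+b*v).round(1))
```

```text
(150, 271) [-12.73 -28.29 173.3 ]
(387, 269) [ 14.35 -28.63 173.31]
(202, 323) [ -6.89 -19.9  173.3 ]
(337, 323) [  8.76 -19.91 173.3 ]
(202, 440) [-7.120e+00 -1.000e-01  1.733e+02]
(337, 440) [ 9.040e+00 -1.200e-01  1.733e+02]
(204, 550) [ -7.1  19.7 173.3]
(330, 550) [  8.45  19.69 173.3 ]
foot [ 395.7 -412.     8. ]
foot [ 432.2 -385.2    8. ]
rim [ 407.7 -430.1   69. ]
rim [ 445.6 -402.9   69. ]
rim [ 414.8 -428.2   69. ]
rim [ 441.1 -409.4   69. ]
pred foot [ 395.4 -412.5]
pred foot [ 432.6 -385.5]
```

Emit:
play_rows(
  rows=[
    [-0.06,-0.06,-0.6,0,-1],
    [-0.06,-0.06,-1.2,0,-1],
    [-0.06,-0.06,-1.2,0,-1],
    [-0.06,-0.06,-1.2,0,-1],
  ],
)

```text
time_s: 6.7
position: [444.6, -444.8, 262.5]
orientation: [0.951, 0.31, -0.0, -0.0]
force: [0.4, 0.6, 0.5]
gripper_width: 27.6
```

Emit:
play_rows(
  rows=[
    [0,0,0,0,-1],
    [0,0,0,0,-1],
  ],
)

```text
time_s: 6.95
position: [444.8, -445.0, 263.3]
orientation: [0.951, 0.31, 0.0, 0.0]
force: [-0.6, 0.3, -0.1]
gripper_width: 27.7
```

```bash
python3 look.py w6;python3 - <<'E'
import cv2
im=cv2.imread('pics/w6.png')
cv2.imwrite('pics/w6a.png',cv2.resize(im[155:355,260:390],None,fx=4,fy=3,interpolation=cv2.INTER_CUBIC))
E
```

```text
6.95 [ 444.75737519 -444.96019002  263.34783771] [9.50783481e-01 3.09855758e-01 1.09782530e-04 4.10764575e-04] [-0.62473323  0.31986731 -0.08689872] [-8.95336497e-01  5.46920992e-01  1.58511935e+00 -9.95900442e-05
  1.00870614e+00 -1.52536616e+00]
```

View pics/w6a.png

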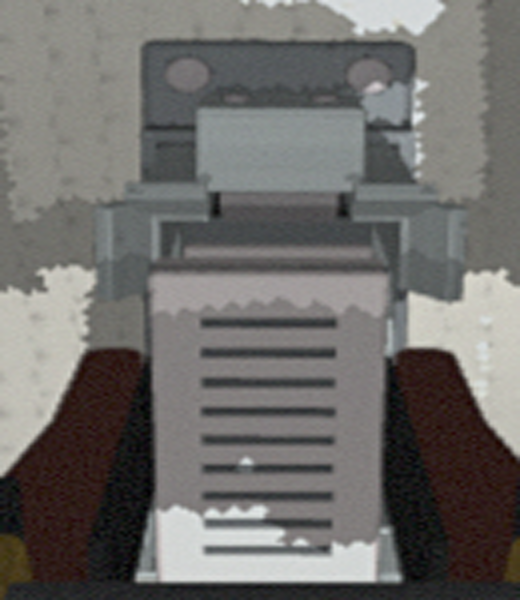

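Emit:
play_rows(
  rows=[
    [0.044,0.036,0,0,-1],
    [0.044,0.036,-0.2,0,-1],
    [0.044,0.036,-0.4,0,-1],
    [0.044,0.036,-0.4,0,-1],
    [0.044,0.036,-0.4,0,-1],
  ],
)

```text
time_s: 7.62
position: [445.7, -443.9, 252.7]
orientation: [0.951, 0.31, -0.0, -0.0]
force: [-0.1, -0.3, -0.4]
gripper_width: 27.8
```

```bash
python3 look.py w7;python3 - <<'E'
import cv2
im=cv2.imread('pics/w7.png')
cv2.imwrite('pics/w7a.png',cv2.resize(im[155:355,260:390],None,fx=4,fy=3,interpolation=cv2.INTER_CUBIC))
E
```

```text
7.625 [ 445.74284568 -443.90544903  252.71753435] [ 9.50774606e-01  3.09883252e-01 -8.91771380e-05 -9.93599082e-05] [-0.10321765 -0.32664284 -0.41187878] [-8.93047764e-01  5.60377989e-01  1.59240938e+00 -1.15200251e-04
  9.89054360e-01 -1.52312493e+00]
```

View pics/w7a.png

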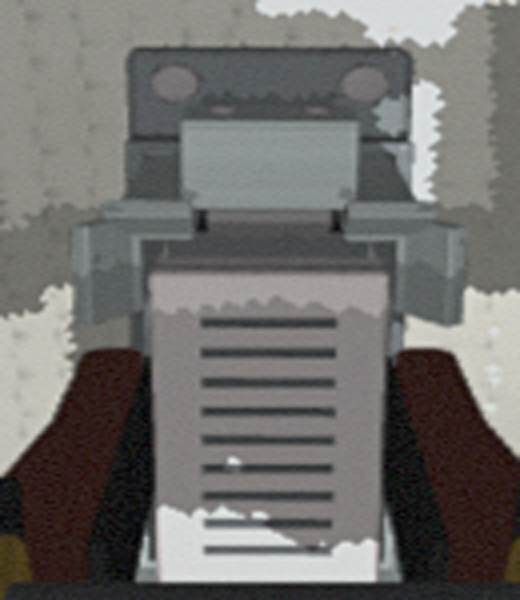

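Laterally centred: the mouth is at 269.5 and the cassette at 268.5. I'll keep lowering it.

Emit:
play_rows(
  rows=[
    [0,0,-0.12,0,-1],
    [0,0,-0.24,0,-1],
    [0,0,-0.24,0,-1],
  ],
)

```text
time_s: 8.05
position: [445.6, -443.7, 246.5]
orientation: [0.951, 0.31, -0.0, -0.0]
force: [-0.5, 0.0, -0.3]
gripper_width: 27.6
```

Emit:
play_rows(
  rows=[
    [0,0,-0.1,0,-1],
    [0,0,-0.1,0,-1],
  ],
)

```text
time_s: 8.3
position: [445.7, -443.8, 244.2]
orientation: [0.951, 0.31, -0.0, -0.0]
force: [-0.0, 0.1, -0.7]
gripper_width: 27.4
```

Emit:
play_rows(
  rows=[
    [0,0,-0.1,0,-1],
    [0,0,-0.1,0,-1],
  ],
)

```text
time_s: 8.55
position: [445.7, -443.8, 241.7]
orientation: [0.951, 0.31, -0.0, -0.0]
force: [0.8, 0.4, 0.1]
gripper_width: 27.7
```

Emit:
play_rows(
  rows=[
    [0,0,-0.1,0,-1],
    [0,0,-0.1,0,-1],
  ],
)

```text
time_s: 8.8
position: [445.5, -443.5, 239.1]
orientation: [0.951, 0.31, -0.0, -0.001]
force: [-0.8, 1.0, 0.1]
gripper_width: 27.7
```

```bash
python3 look.py w8;python3 - <<'E'
import cv2
im=cv2.imread('pics/w8.png')
cv2.imwrite('pics/w8a.png',cv2.resize(im[155:355,260:390],None,fx=4,fy=3,interpolation=cv2.INTER_CUBIC))
E
```

```text
8.8 [ 445.46673438 -443.50545953  239.10168432] [ 9.50769324e-01  3.09898688e-01 -2.85879986e-04 -6.43501614e-04] [-0.838239    1.00744189  0.11266813] [-8.92996440e-01  5.77492570e-01  1.60225716e+00 -9.48969782e-05
  9.63249061e-01 -1.52311532e+00]
```

View pics/w8a.png

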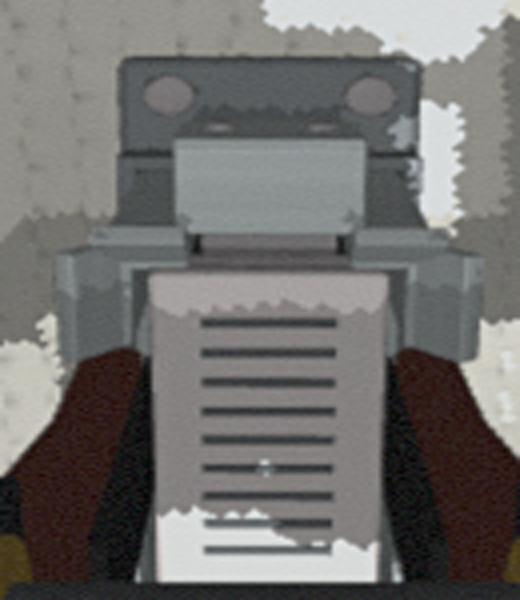

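Emit:
play_rows(
  rows=[
    [0,0,-0.06,0,-1],
    [0,0,-0.06,0,-1],
  ],
)

```text
time_s: 9.1
position: [445.7, -443.8, 237.8]
orientation: [0.951, 0.31, -0.0, -0.0]
force: [-1.4, 1.9, 1.2]
gripper_width: 27.6
```

Emit:
play_rows(
  rows=[
    [0,0,-0.06,0,-1],
    [0,0,-0.06,0,-1],
  ],
)

```text
time_s: 9.35
position: [446.0, -444.1, 236.5]
orientation: [0.951, 0.31, 0.0, 0.0]
force: [-0.7, 1.3, 2.4]
gripper_width: 27.6
```

Emit:
play_rows(
  rows=[
    [0,0,-0.06,0,-1],
    [0,0,-0.06,0,-1],
  ],
)

```text
time_s: 9.6
position: [445.9, -444.1, 235.0]
orientation: [0.951, 0.31, 0.0, 0.0]
force: [-0.0, 1.2, 3.4]
gripper_width: 27.7
```

Emit:
play_rows(
  rows=[
    [0,0,-0.06,0,-1],
    [0,0,-0.06,0,-1],
  ],
)

```text
time_s: 9.85
position: [445.7, -443.8, 233.1]
orientation: [0.951, 0.31, -0.0, -0.0]
force: [-0.5, 0.0, 0.2]
gripper_width: 27.5
```

Emit:
play_rows(
  rows=[
    [0,0,-0.08,0,-1],
    [0,0,-0.08,0,-1],
  ],
)

```text
time_s: 10.1
position: [445.7, -443.9, 231.0]
orientation: [0.951, 0.31, -0.0, -0.0]
force: [0.7, 1.1, -0.1]
gripper_width: 27.5
```

Emit:
play_rows(
  rows=[
    [0,0,-0.08,0,-1],
    [0,0,-0.08,0,-1],
  ],
)

```text
time_s: 10.35
position: [445.7, -443.9, 229.2]
orientation: [0.951, 0.31, -0.0, -0.0]
force: [-0.5, -0.1, -0.6]
gripper_width: 27.5
```

Emit:
play_rows(
  rows=[
    [0,0,-0.08,0,-1],
    [0,0,-0.08,0,-1],
  ],
)

```text
time_s: 10.6
position: [445.7, -443.9, 227.3]
orientation: [0.951, 0.31, -0.0, 0.0]
force: [0.1, 0.5, 0.2]
gripper_width: 27.8
```

Emit:
play_rows(
  rows=[
    [0,0,-0.08,0,-1],
    [0,0,-0.08,0,-1],
  ],
)

```text
time_s: 10.85
position: [445.8, -443.9, 225.2]
orientation: [0.951, 0.31, -0.0, 0.0]
force: [0.4, 0.4, 1.3]
gripper_width: 27.6
```

Emit:
play_rows(
  rows=[
    [0,0,-0.08,0,-1],
    [0,0,-0.08,0,-1],
  ],
)

```text
time_s: 11.1
position: [445.7, -443.9, 223.2]
orientation: [0.951, 0.31, -0.0, 0.0]
force: [-0.8, -0.1, 1.0]
gripper_width: 27.7
```

Emit:
play_rows(
  rows=[
    [0,0,-0.08,0,-1],
    [0,0,-0.08,0,-1],
  ],
)

```text
time_s: 11.35
position: [445.8, -444.0, 221.3]
orientation: [0.951, 0.31, -0.0, 0.0]
force: [-0.0, -0.7, 2.4]
gripper_width: 27.8
```

Emit:
play_rows(
  rows=[
    [0,0,-0.08,0,-1],
    [0,0,-0.08,0,-1],
  ],
)

```text
time_s: 11.6
position: [445.8, -444.0, 219.3]
orientation: [0.951, 0.31, -0.0, 0.0]
force: [-0.2, 0.3, 1.4]
gripper_width: 27.5
```

```bash
python3 look.py w9;python3 - <<'E'
import cv2
im=cv2.imread('pics/w9.png')
cv2.imwrite('pics/w9a.png',cv2.resize(im[155:355,260:390],None,fx=4,fy=3,interpolation=cv2.INTER_CUBIC))
E
```

```text
11.6 [ 445.82225029 -444.00157902  219.32331999] [ 9.50764182e-01  3.09915219e-01 -1.27638843e-05  1.66352634e-04] [-0.19689458  0.25372878  1.35809833] [-8.93030691e-01  6.03842786e-01  1.61384430e+00 -1.77867716e-04
  9.23603563e-01 -1.52313120e+00]
```

View pics/w9a.png

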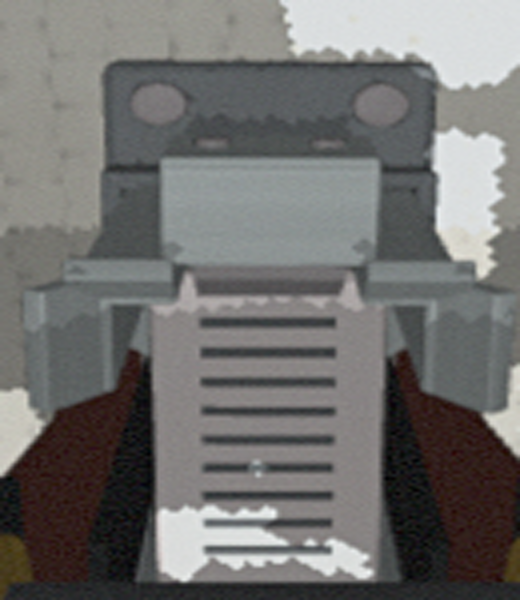

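Emit:
play_rows(
  rows=[
    [0,0,-0.08,0,-1],
    [0,0,-0.08,0,-1],
  ],
)

```text
time_s: 11.9
position: [445.8, -444.0, 217.3]
orientation: [0.951, 0.31, -0.0, 0.0]
force: [1.0, -0.0, 2.7]
gripper_width: 27.6
```

Emit:
play_rows(
  rows=[
    [0,0,-0.08,0,-1],
    [0,0,-0.08,0,-1],
  ],
)

```text
time_s: 12.15
position: [445.8, -444.0, 215.3]
orientation: [0.951, 0.31, -0.0, 0.0]
force: [-0.2, -0.5, 3.4]
gripper_width: 27.4
```

```bash
python3 look.py w10;python3 - <<'E'
import cv2
im=cv2.imread('pics/w10.png')
cv2.imwrite('pics/w10a.png',cv2.resize(im[155:355,260:390],None,fx=4,fy=3,interpolation=cv2.INTER_CUBIC))
E
```

```text
12.15 [ 445.80183802 -443.95626793  215.27519471] [ 9.50769438e-01  3.09899123e-01 -2.72533919e-05  8.81136486e-05] [-0.15948131 -0.53113962  3.41589365] [-8.93019742e-01  6.09270197e-01  1.61620550e+00 -1.43080058e-04
  9.15971538e-01 -1.52310648e+00]
```

View pics/w10a.png

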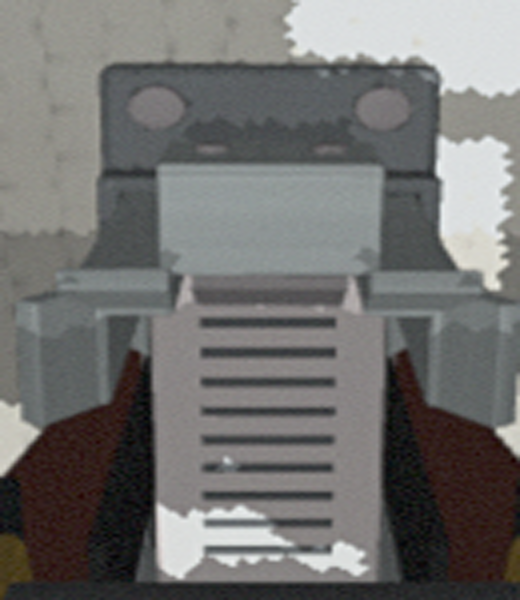

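Emit:
play_rows(
  rows=[
    [0,0,0.08,0,-1],
    [0,0,0.08,0,-1],
  ],
)

```text
time_s: 12.45
position: [445.8, -443.9, 217.6]
orientation: [0.951, 0.31, -0.0, 0.0]
force: [-0.4, -0.5, 2.6]
gripper_width: 27.4
```

Emit:
play_rows(
  rows=[
    [0,0,0.04,0,-1],
    [0,0,0.04,0,-1],
  ],
)

```text
time_s: 12.7
position: [445.7, -443.9, 218.5]
orientation: [0.951, 0.31, -0.0, 0.0]
force: [0.1, 0.3, 2.5]
gripper_width: 27.8
```

Emit:
play_rows(
  rows=[
    [0,0,0.04,0,-1],
    [0,0,0.04,0,-1],
  ],
)

```text
time_s: 12.95
position: [445.7, -443.9, 219.4]
orientation: [0.951, 0.31, -0.0, 0.0]
force: [0.3, 0.6, 2.5]
gripper_width: 27.8
```

Emit:
play_rows(
  rows=[
    [0,0,0.03,0,-1],
    [0,0,0.03,0,-1],
  ],
)

```text
time_s: 13.2
position: [445.8, -443.9, 220.2]
orientation: [0.951, 0.31, -0.0, 0.0]
force: [0.2, -0.7, 2.7]
gripper_width: 27.7
```

Emit:
play_rows(
  rows=[
    [0,0,0.03,0,-1],
    [0,0,0.03,0,-1],
  ],
)

```text
time_s: 13.45
position: [445.7, -443.9, 220.9]
orientation: [0.951, 0.31, -0.0, -0.0]
force: [0.4, -0.0, 2.1]
gripper_width: 27.9
```

Emit:
play_rows(
  rows=[
    [0,0,0.03,0,-1],
    [0,0,0.03,0,-1],
  ],
)

```text
time_s: 13.7
position: [445.7, -443.9, 221.6]
orientation: [0.951, 0.31, -0.0, -0.0]
force: [-0.9, -0.1, 2.5]
gripper_width: 27.7
```

Emit:
play_rows(
  rows=[
    [0,0,0.03,0,-1],
    [0,0,0.03,0,-1],
    [0,0,0.03,0,-1],
  ],
)

```text
time_s: 14.08
position: [445.7, -443.9, 222.3]
orientation: [0.951, 0.31, -0.0, -0.0]
force: [-0.3, -0.9, 3.2]
gripper_width: 28.0
```

```bash
python3 look.py w11;python3 - <<'E'
import cv2
im=cv2.imread('pics/w11.png')
cv2.imwrite('pics/w11a.png',cv2.resize(im[215:275,280:375],None,fx=8,fy=8,interpolation=cv2.INTER_CUBIC))
E
```

```text
14.075 [ 445.72700655 -443.85936715  222.34752207] [ 9.50774333e-01  3.09884112e-01 -6.31659245e-05 -3.56162314e-05] [-0.34774343 -0.89617002  3.18609276] [-8.93022371e-01  5.99706139e-01  1.61227833e+00 -1.15838966e-04
  9.29719614e-01 -1.52309537e+00]
```

View pics/w11a.png

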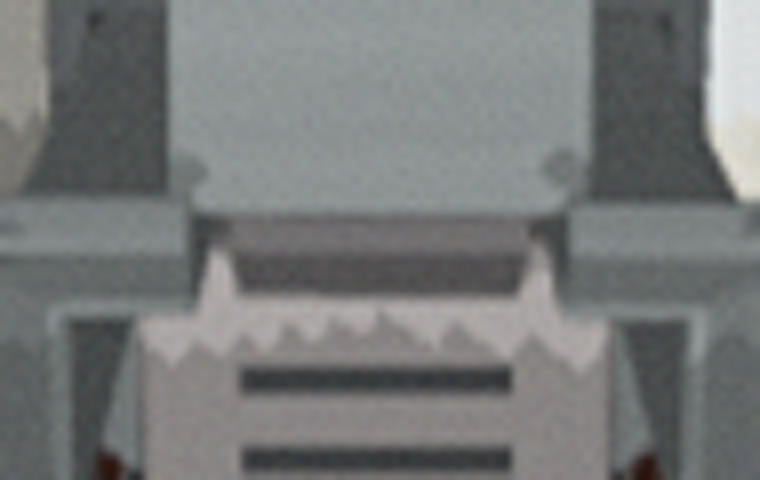

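Emit:
play_rows(
  rows=[
    [0,0,0,0,0.14],
    [0,0,0,0,0.14],
    [0,0,0,0,0.14],
    [0,0,0,0,0.14],
    [0,0,0,0,0.14],
  ],
)

```text
time_s: 14.75
position: [445.7, -443.9, 222.3]
orientation: [0.951, 0.31, -0.0, -0.0]
force: [0.1, -0.5, 0.5]
gripper_width: 50.1
```

```bash
python3 look.py w12;python3 - <<'E'
import cv2
im=cv2.imread('pics/w12.png')
cv2.imwrite('pics/w12a.png',cv2.resize(im[155:355,240:410],None,fx=4,fy=3,interpolation=cv2.INTER_CUBIC))
E
```

```text
14.75 [ 445.7391031  -443.89534681  222.33983718] [ 9.50769641e-01  3.09898507e-01 -6.78275450e-05 -2.58014116e-05] [ 0.1454025  -0.45651988  0.48380324] [-8.93038383e-01  5.99750119e-01  1.61220765e+00 -1.35407676e-04
  9.29731262e-01 -1.52312996e+00]
```

View pics/w12a.png

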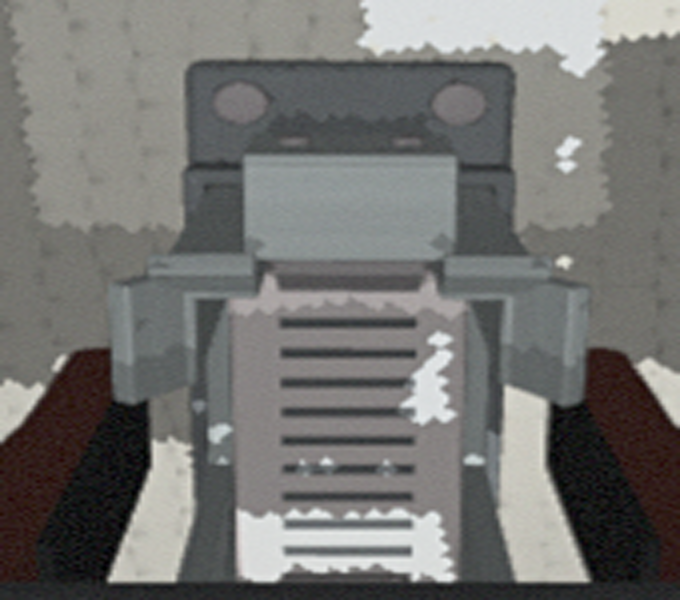

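Emit:
play_rows(
  rows=[
    [0,0,0.5,0,0.14],
    [0,0,1.5,0,0.14],
    [0,0,3.1,0,0.14],
    [0.7,-0.95,3.1,0,0.14],
    [1.48,-1.9,3.1,0,0.14],
    [1.48,-1.9,3.1,0,0.14],
    [1.48,-1.9,3.1,0,0.14],
    [1.48,-1.9,3.1,0,0.14],
  ],
)

```text
time_s: 15.8
position: [482.1, -490.4, 299.8]
orientation: [0.951, 0.31, -0.0, -0.001]
force: [-0.2, -0.0, 0.1]
gripper_width: 50.2
```

```bash
python3 look.py w13;python3 - <<'E'
import cv2
im=cv2.imread('pics/w13.png')
cv2.imwrite('pics/w13a.png',cv2.resize(im[80:280,245:405],None,fx=5,fy=3,interpolation=cv2.INTER_CUBIC))
cv2.imwrite('pics/w13b.png',cv2.resize(im[110:230,445:535],None,fx=5,fy=5,interpolation=cv2.INTER_CUBIC))
E
```

```text
15.8 [ 482.07671314 -490.43257166  299.79891147] [ 9.50760971e-01  3.09924214e-01 -2.86147347e-04 -6.89789788e-04] [-0.23335591 -0.0292468   0.1413875 ] [-8.94334536e-01  5.78566416e-01  1.41150390e+00 -5.20853883e-05
  1.15301515e+00 -1.52454019e+00]
```

View pics/w13a.png

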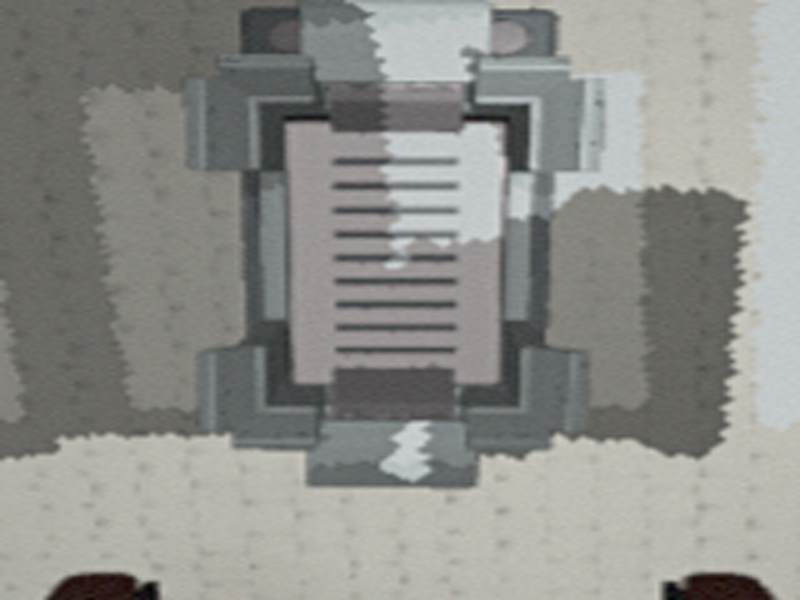

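View pics/w13b.png

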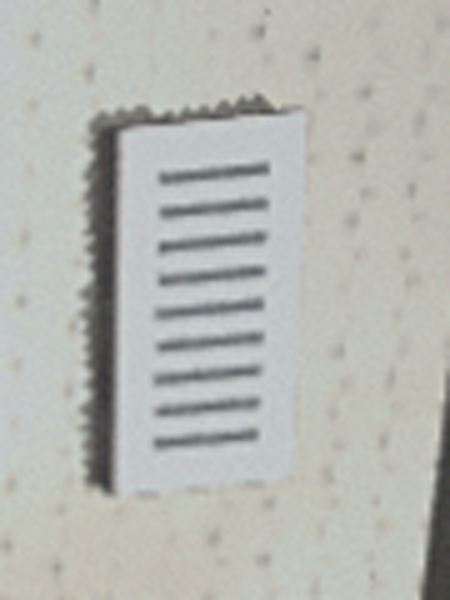

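The first cassette is held under both lips; each lip overlaps its end, at zoom rows 130 and 370. I'll locate the second one.

```bash
cat > corners.py <<'E'
from h import *
import pickle
def corners(n,pts,off,sc,z):
    s=pickle.load(open(f'pics/{n}.pkl','rb'));C=cam('wrist',s)
    P=[onz(C,(off[0]+x/sc[0]-.4,off[1]+y/sc[1]-.4),z)[:2] for x,y in pts]
    c=np.mean(P,0);print(c,[(np.hypot(*(P[(i+1)%4]-P[i])).round(1),np.degrees(np.arctan2(*(P[(i+1)%4]-P[i])[::-1])).round(1)) for i in range(4)])
    Rm=R.from_quat(s['orientation']).as_matrix();print('tool off',Rm.T@(np.r_[c,0]-s['position']))
E
python3 -c "
from corners import *
corners('w13',((118,127),(305,110),(293,480),(117,492)),(445,110),(5,5),10)"
```

```text
[ 549.7499025  -377.03877109] [(np.float64(27.2), np.float64(41.0)), (np.float64(55.3), np.float64(-47.8)), (np.float64(27.1), np.float64(-139.9)), (np.float64(54.9), np.float64(132.3))]
tool off [121.53384338 -51.28199517 299.86144095]
```

Emit:
play_rows(
  rows=[
    [0.7,1.2,0,1.2,0.14],
    [1.4,2.3,0,2.5,0.14],
    [2.05,3.5,0,4,0.14],
    [2.69,4.52,0,5,0.14],
    [2.69,4.52,-1,5,0.14],
    [2.69,4.52,-2,5,0.14],
    [2.69,4.52,-3,5,0.14],
    [2.69,4.52,-3,5,0.14],
    [2.69,4.52,-3,5,0.14],
  ],
)

```text
time_s: 16.98
position: [550.1, -378.5, 225.7]
orientation: [0.936, 0.351, 0.0, 0.0]
force: [0.3, 0.4, -0.1]
gripper_width: 50.3
```

```bash
python3 look.py w14
python3 - <<'E'
import cv2
im=cv2.imread('pics/w14.png')
cv2.imwrite('pics/w14a.png',cv2.resize(im[200:350,260:400],None,fx=5,fy=4,interpolation=cv2.INTER_CUBIC))
E
```

```text
16.975 [ 550.07817493 -378.48163134  225.71876086] [9.36350032e-01 3.51067658e-01 1.07827125e-04 3.23753739e-04] [ 0.33813671  0.43503645 -0.08116245] [-7.05996334e-01  6.37761426e-01  1.51615926e+00 -1.50129320e-04
  9.87001087e-01 -1.42333586e+00]
```

View pics/w14a.png

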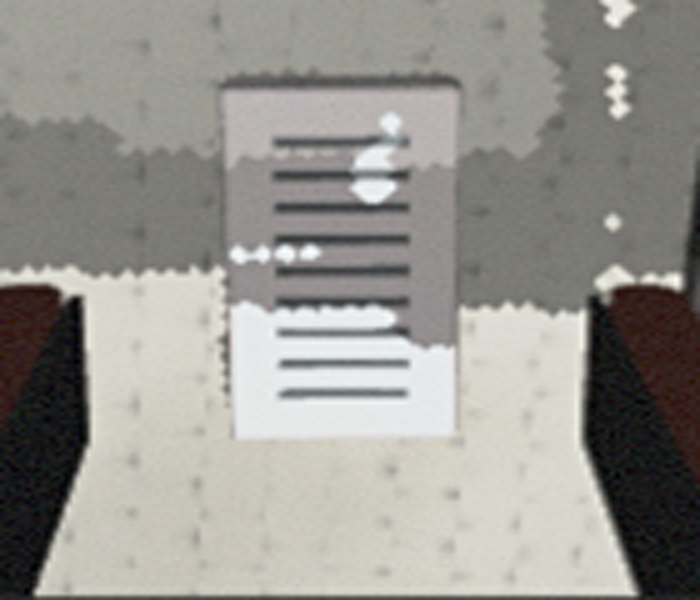

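```bash
python3 -c "
from corners import *
corners('w14',((224,87),(460,87),(456,436),(234,436)),(260,200),(5,4),10)"
```

```text
[ 550.32102663 -375.95918442] [(np.float64(27.0), np.float64(41.2)), (np.float64(55.1), np.float64(-48.3)), (np.float64(27.3), np.float64(-138.8)), (np.float64(55.1), np.float64(131.5))]
tool off [  1.84708957  -1.89495015 225.71747417]
```

Emit:
play_rows(
  rows=[
    [-0.01,0.074,-0.7,0,0.14],
    [-0.01,0.074,-1.4,0,0.14],
    [-0.01,0.074,-1.65,0,0.14],
    [-0.01,0.074,-1.65,0,0.14],
    [-0.01,0.074,-1.65,0,-1],
    [-0.01,0.074,-1.65,0,-1],
    [-0.01,0.074,-1.65,0,-1],
    [-0.01,0.074,-1.65,0,-1],
    [-0.01,0.074,-1.65,0,-1],
    [-0.01,0.074,-1.65,0,-1],
  ],
)

```text
time_s: 18.27
position: [549.9, -376.6, 183.9]
orientation: [0.936, 0.351, 0.0, 0.0]
force: [-0.1, 0.3, 2.1]
gripper_width: 27.6
```

```bash
python3 -c "
from rig import r
print(r.sense())"
```

```text
{'time_s': 18.275, 'joint_pos': array([-7.04075407e-01,  6.90202345e-01,  1.54058695e+00, -1.46945916e-04,
        9.10329100e-01, -1.42143983e+00]), 'qvel': array([ 0.00012715, -0.00190692, -0.00104078,  0.00016238, -0.00217173,
        0.00021867]), 'tau': array([ 3.17860942e-02, -6.21045256e+01, -1.87562621e+01,  9.19589074e-03,
        6.89584273e-02, -1.66845155e-03]), 'position': array([ 549.87753605, -376.63487042,  183.90307458]), 'orientation': array([9.36344387e-01, 3.51082795e-01, 6.46524050e-05, 2.35411833e-04]), 'force': array([-0.10537694,  0.28263457,  2.09307741]), 'ft_torque': array([-0.00363023, -0.13120997, -0.02692218]), 'gripper_width': 27.56160822163726}
```

Emit:
play_rows(
  rows=[
    [0,0,0.3,0,-1],
    [0,0,1.2,0,-1],
    [0,0,3,0,-1],
    [-1,-0.65,4,-1,-1],
    [-2.5,-1.6,4,-3,-1],
    [-4.16,-2.7,4,-5,-1],
    [-4.16,-2.7,3.5,-5,-1],
    [-4.16,-2.7,3.1,-5,-1],
    [-4.16,-2.7,3.1,-5,-1],
    [-4.16,-2.7,3.1,-5,-1],
  ],
)

```text
time_s: 19.52
position: [446.7, -443.4, 260.9]
orientation: [0.951, 0.311, -0.0, -0.0]
force: [0.7, -0.4, 0.1]
gripper_width: 27.6
```

Emit:
play_rows(
  rows=[
    [0,0,0,0,-1],
    [0,0,0,0,-1],
  ],
)

```text
time_s: 19.77
position: [446.2, -443.9, 261.4]
orientation: [0.951, 0.31, 0.0, 0.0]
force: [-0.2, 0.1, 0.0]
gripper_width: 27.7
```

```bash
python3 look.py w15;python3 - <<'E'
import cv2
im=cv2.imread('pics/w15.png')
cv2.imwrite('pics/w15a.png',cv2.resize(im[155:355,260:390],None,fx=4,fy=3,interpolation=cv2.INTER_CUBIC))
E
```

```text
19.775 [ 446.16372474 -443.90180821  261.39838584] [9.50667947e-01 3.10210226e-01 3.12154270e-05 2.62962124e-04] [-0.22670048  0.05751372  0.02228505] [-8.92509804e-01  5.49699214e-01  1.58581066e+00 -1.51950511e-04
  1.00556895e+00 -1.52325679e+00]
```

View pics/w15a.png

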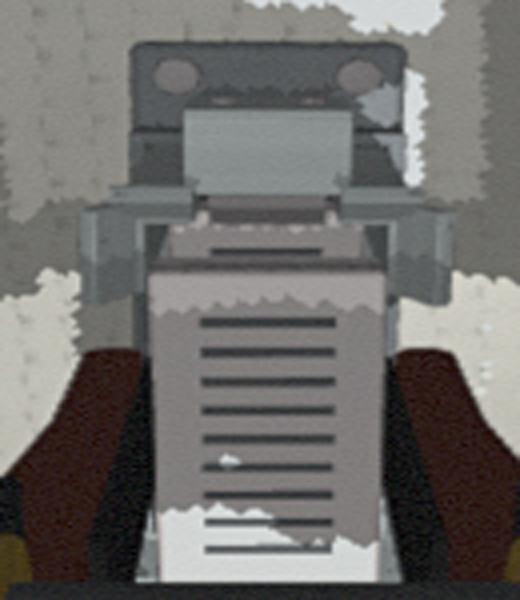

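Emit:
play_rows(
  rows=[
    [-0.01,-0.01,-0.2,0,-1],
    [-0.01,-0.01,-0.4,0,-1],
    [-0.01,-0.01,-0.6,0,-1],
    [-0.01,-0.01,-0.82,0,-1],
    [-0.01,-0.01,-0.82,0,-1],
    [-0.01,-0.01,-0.82,0,-1],
  ],
)

```text
time_s: 20.58
position: [445.3, -444.0, 240.4]
orientation: [0.951, 0.31, -0.0, -0.001]
force: [-1.8, 2.0, 0.2]
gripper_width: 27.6
```

Emit:
play_rows(
  rows=[
    [0,0,-0.06,0,-1],
    [0,0,-0.06,0,-1],
  ],
)

```text
time_s: 20.82
position: [445.4, -444.1, 239.2]
orientation: [0.951, 0.31, -0.0, -0.0]
force: [-2.3, 3.0, 1.7]
gripper_width: 27.4
```

Emit:
play_rows(
  rows=[
    [0,0,-0.06,0,-1],
    [0,0,-0.06,0,-1],
  ],
)

```text
time_s: 21.08
position: [445.6, -444.3, 237.7]
orientation: [0.951, 0.31, 0.0, 0.0]
force: [-1.1, 1.1, 3.1]
gripper_width: 27.7
```

Emit:
play_rows(
  rows=[
    [0,0,-0.06,0,-1],
    [0,0,-0.06,0,-1],
  ],
)

```text
time_s: 21.32
position: [445.6, -444.4, 236.3]
orientation: [0.951, 0.31, 0.0, 0.0]
force: [-1.5, 1.9, 5.3]
gripper_width: 27.5
```

Emit:
play_rows(
  rows=[
    [0,0,-0.06,0,-1],
    [0,0,-0.06,0,-1],
  ],
)

```text
time_s: 21.58
position: [445.6, -444.4, 234.9]
orientation: [0.951, 0.31, 0.0, 0.0]
force: [-0.7, 2.5, 4.5]
gripper_width: 27.6
```

Emit:
play_rows(
  rows=[
    [0,0,-0.06,0,-1],
    [0,0,-0.06,0,-1],
  ],
)

```text
time_s: 21.82
position: [445.6, -444.4, 233.0]
orientation: [0.951, 0.31, 0.0, 0.0]
force: [-0.7, 1.2, 1.7]
gripper_width: 27.5
```

Emit:
play_rows(
  rows=[
    [0,0,-0.08,0,-1],
    [0,0,-0.08,0,-1],
  ],
)

```text
time_s: 22.08
position: [445.6, -444.4, 230.9]
orientation: [0.951, 0.31, 0.0, 0.0]
force: [-0.3, 1.3, 0.8]
gripper_width: 27.7
```

Emit:
play_rows(
  rows=[
    [0,0,-0.08,0,-1],
    [0,0,-0.08,0,-1],
  ],
)

```text
time_s: 22.32
position: [445.6, -444.4, 229.0]
orientation: [0.951, 0.31, 0.0, 0.0]
force: [-0.5, 1.0, 1.4]
gripper_width: 27.5
```

Emit:
play_rows(
  rows=[
    [0,0,-0.08,0,-1],
    [0,0,-0.08,0,-1],
  ],
)

```text
time_s: 22.58
position: [445.6, -444.4, 227.0]
orientation: [0.951, 0.31, -0.0, 0.0]
force: [0.4, -0.2, 2.0]
gripper_width: 27.5
```

Emit:
play_rows(
  rows=[
    [0,0,-0.06,0,-1],
    [0,0,-0.06,0,-1],
  ],
)

```text
time_s: 22.82
position: [445.6, -444.4, 225.6]
orientation: [0.951, 0.31, 0.0, 0.0]
force: [0.4, 1.3, 3.0]
gripper_width: 27.6
```

Emit:
play_rows(
  rows=[
    [0,0,-0.04,0,-1],
    [0,0,-0.04,0,-1],
  ],
)

```text
time_s: 23.08
position: [445.5, -444.4, 224.6]
orientation: [0.951, 0.31, 0.0, 0.0]
force: [0.1, 1.3, 3.6]
gripper_width: 27.7
```

Emit:
play_rows(
  rows=[
    [0,0,-0.03,0,-1],
    [0,0,-0.03,0,-1],
  ],
)

```text
time_s: 23.32
position: [445.6, -444.4, 223.9]
orientation: [0.951, 0.31, 0.0, 0.0]
force: [-0.1, 1.3, 3.9]
gripper_width: 27.8
```

```bash
python3 look.py w16;python3 - <<'E'
import cv2
im=cv2.imread('pics/w16.png')
cv2.imwrite('pics/w16a.png',cv2.resize(im[215:275,280:375],None,fx=8,fy=8,interpolation=cv2.INTER_CUBIC))
E
```

```text
23.325 [ 445.58113918 -444.38776669  223.91350658] [9.50773772e-01 3.09885788e-01 1.49692803e-05 1.80820234e-04] [-0.06034208  1.28297395  3.9236261 ] [-8.93731388e-01  5.97813652e-01  1.61091687e+00 -1.24604353e-04
  9.32513326e-01 -1.52380298e+00]
```

View pics/w16a.png

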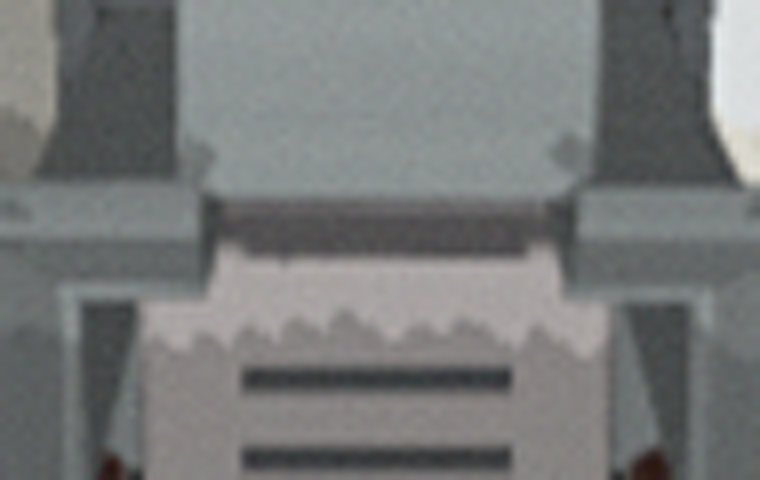

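The lip's lower edge is at row 255, level with the cassette end, so it hasn't snapped yet. I'll go on in 0.5 mm steps.

Emit:
play_rows(
  rows=[
    [0,0,-0.02,0,-1],
    [0,0,-0.02,0,-1],
  ],
)

```text
time_s: 23.62
position: [445.5, -444.3, 223.3]
orientation: [0.951, 0.31, -0.0, -0.0]
force: [-0.2, -0.1, 3.0]
gripper_width: 27.6
```

Emit:
play_rows(
  rows=[
    [0,0,-0.02,0,-1],
    [0,0,-0.02,0,-1],
  ],
)

```text
time_s: 23.88
position: [445.5, -444.3, 222.8]
orientation: [0.951, 0.31, -0.0, -0.0]
force: [-0.7, 0.1, 3.5]
gripper_width: 27.7
```

```bash
python3 look.py w17;python3 - <<'E'
import cv2
im=cv2.imread('pics/w17.png')
cv2.imwrite('pics/w17a.png',cv2.resize(im[215:275,280:375],None,fx=6,fy=6,interpolation=cv2.INTER_CUBIC))
E
```

```text
23.875 [ 445.47896314 -444.26082698  222.80426119] [ 9.50768714e-01  3.09901347e-01 -8.04304890e-05 -3.60143723e-05] [-0.68699887  0.09372197  3.50701283] [-8.93723638e-01  5.99216883e-01  1.61174083e+00 -1.55757598e-04
  9.30759270e-01 -1.52380915e+00]
```

View pics/w17a.png

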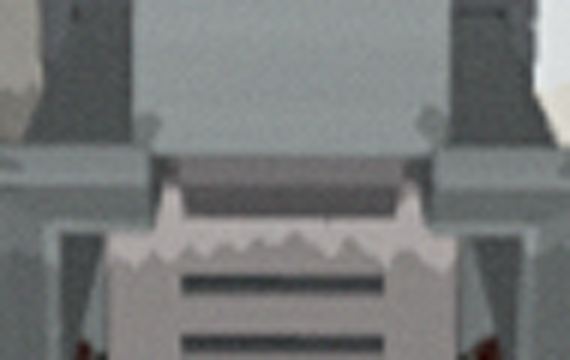

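The near lip has snapped out. I'll go a little deeper so the far one does too.

Emit:
play_rows(
  rows=[
    [0,0,-0.02,0,-1],
    [0,0,-0.02,0,-1],
  ],
)

```text
time_s: 24.18
position: [445.5, -444.3, 222.3]
orientation: [0.951, 0.31, -0.0, -0.0]
force: [-0.8, 0.3, 3.8]
gripper_width: 27.5
```

Emit:
play_rows(
  rows=[
    [0,0,-0.014,0,-1],
    [0,0,-0.014,0,-1],
  ],
)

```text
time_s: 24.42
position: [445.5, -444.3, 222.0]
orientation: [0.951, 0.31, -0.0, 0.0]
force: [0.2, 0.5, 4.1]
gripper_width: 27.7
```

Emit:
play_rows(
  rows=[
    [0,0,-0.012,0,-1],
    [0,0,-0.012,0,-1],
  ],
)

```text
time_s: 24.68
position: [445.5, -444.3, 221.7]
orientation: [0.951, 0.31, -0.0, -0.0]
force: [-0.4, 0.7, 3.4]
gripper_width: 27.9
```

Emit:
play_rows(
  rows=[
    [0,0,-0.012,0,-1],
    [0,0,-0.012,0,-1],
  ],
)

```text
time_s: 24.92
position: [445.5, -444.3, 221.6]
orientation: [0.951, 0.31, -0.0, 0.0]
force: [-0.6, 1.4, 4.4]
gripper_width: 27.7
```

Emit:
play_rows(
  rows=[
    [0,0,-0.012,0,-1],
    [0,0,-0.012,0,-1],
  ],
)

```text
time_s: 25.18
position: [445.5, -444.3, 221.5]
orientation: [0.951, 0.31, -0.0, 0.0]
force: [-1.1, 1.1, 7.0]
gripper_width: 27.6
```

Emit:
play_rows(
  rows=[
    [0,0,-0.012,0,-1],
    [0,0,-0.012,0,-1],
  ],
)

```text
time_s: 25.42
position: [445.6, -444.4, 221.4]
orientation: [0.951, 0.31, 0.0, 0.0]
force: [-1.5, 1.0, 7.7]
gripper_width: 27.4
```

The stops are reached at about 8 N, so the lips should be shut. I'll ease up and release.

Emit:
play_rows(
  rows=[
    [0,0,0.03,0,-1],
    [0,0,0.05,0,-1],
    [0,0,0.05,0,-1],
    [0,0,0.05,0,0.14],
    [0,0,0.05,0,0.14],
    [0,0,0.05,0,0.14],
    [0,0,0.05,0,0.14],
    [0,0,0.05,0,0.14],
  ],
)

```text
time_s: 26.42
position: [445.5, -444.3, 222.0]
orientation: [0.951, 0.31, -0.0, -0.0]
force: [-0.0, 0.3, -0.1]
gripper_width: 50.2
```

Emit:
play_rows(
  rows=[
    [0,0,0.5,0,0.14],
    [0,0,1.5,0,0.14],
    [0,0,3.1,0,0.14],
    [0.7,-0.95,3.1,0,0.14],
    [1.48,-1.9,3.1,0,0.14],
    [1.48,-1.9,3.1,0,0.14],
    [1.48,-1.9,3.1,0,0.14],
    [1.48,-1.9,3.1,0,0.14],
  ],
)

```text
time_s: 27.42
position: [481.8, -490.8, 299.5]
orientation: [0.951, 0.31, -0.0, -0.001]
force: [1.1, -0.4, -0.9]
gripper_width: 50.1
```

```bash
python3 look.py w18;python3 - <<'E'
import cv2
im=cv2.imread('pics/w18.png')
cv2.imwrite('pics/w18a.png',cv2.resize(im[80:280,245:405],None,fx=5,fy=3,interpolation=cv2.INTER_CUBIC))
E
```

```text
27.425 [ 481.84675701 -490.84241846  299.46910383] [ 9.50749598e-01  3.09959084e-01 -3.23289353e-04 -6.81008679e-04] [ 1.05760841 -0.35876511 -0.87300488] [-8.94949119e-01  5.79078231e-01  1.41144516e+00 -1.36001644e-04
  1.15257183e+00 -1.52519397e+00]
```

View pics/w18a.png

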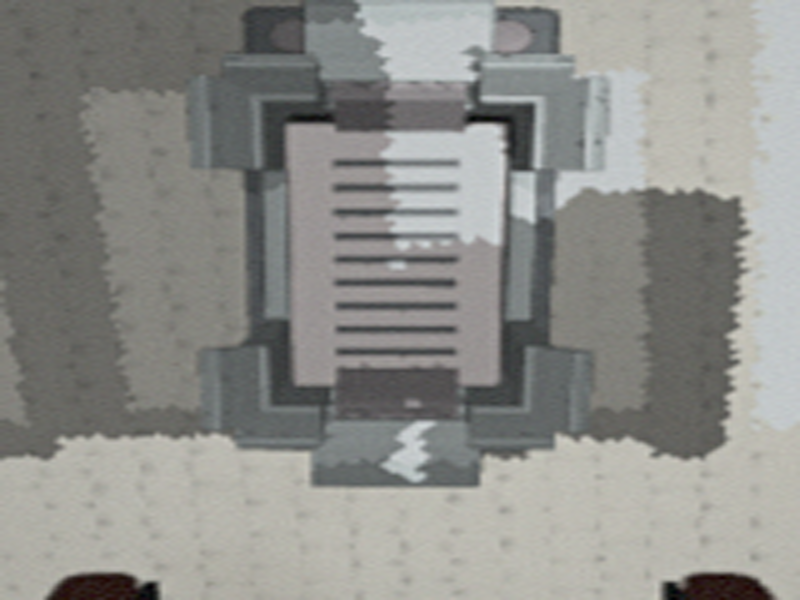

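View pics/w18.png

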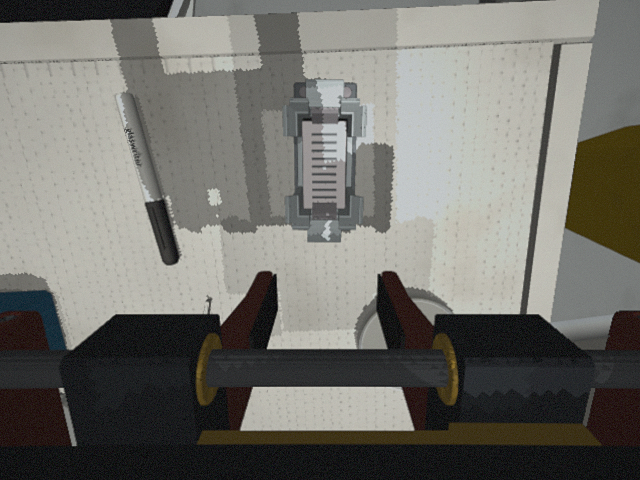

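The picture matches the one after the first load: both lips are over the ends, the lid sits at the same height, and the dish and marker haven't moved. I'll hand it in.

```bash
python3 -c "
from rig import r
print(r.sign_off())"
```

```text
the job is handed in; nothing more can be done
None
```

Both cassettes are loaded in the magazine, one on the other and lid up, and the job is handed in at about 27 s. Sign-off gives no verdict, so this rests on my own checks.

**How it was done:** I gripped each cassette by its long sides and lowered it into the mouth. I then pushed in small steps, reading the force after each one.
- **First cassette:** it peaked at about 3.4 N. I eased up, let go, and it stayed down under both lips.
- **Second cassette:** it took about 5 N at the lips. I then pushed until it just met the rubber stops at about 8 N, eased up and let go.

**Last checks:**
- **Fit:** the final wrist picture shows both lips over the ends of the upper cassette. It lies flat and centred, at the same height as the first one did when loaded alone.
- **Bystanders:** the dish and the marker look unmoved, and the gripper was clear of everything.

**Small disagreements:**
- **Head height:** the head seems to sit close to +7 mm, the top of its range. By my estimate that puts the upper cassette's underside about 39 mm above the origin, close to the 39.3 mm limit.
- **Wrist camera:** it read about 0.9 mm to one side of the grasp centre, and I corrected for that when placing.
- **While pushing:** forces were read only between moves, so brief peaks in between could have gone unseen.

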